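Set the plate gap of a demonstration capacitor

ROBOT

A 6-joint arm with a two-finger parallel gripper is mounted at the origin on the work surface. World frame = base frame: x ahead of the robot, y to its left, z up, the work surface at z = 0. Lengths are in m, angles in rad, forces in N, time in s.
With the tool pointing down it reaches from about 0.225 to 0.875 m from the base axis. Payload 3.4 kg.
Tool frame: the origin (TCP) lies at the very end of the fingers, on their centre line; the grasp point (between the pads) lies 19 mm behind it; x points along the fingers, y is the direction in which the jaws open and shut, and the axes are right-handed (so a half turn about x gives the same grasp; the last joint's range is limited). The gripper opens to 85 mm and grips with 20 to 120 N. Pads are 22 mm wide; open, the fingers measure 114 mm over their backs; the gripper's body (76 mm by 85 mm) begins 54 mm behind the grasp point. The pads swing forward as they close: fully open they stand 13 mm farther back than shut.
Start: joints at [1.184, 0.276, 1.505, -0, 1.361, -0.121], TCP at [0.151, 0.555, 0.231] pointing down, gripper open.
Joint ranges: [-2.89, 2.89], [-0.75, 2.08], [0.22, 2.7], [-1.18, 4.32], [0.11, 2.71], [-2.7, 2.7]. Speed limits (rad/s): [2.57, 2.57, 3.14, 3.14, 3.14, 3.14].

INTERFACE

Orientations are given as a unit quaternion [w, x, y, z].
In Python, from rig import manip gives the robot as it stands. The module is installed in compiled form; this text tells all that it offers.
- The arm moves only by the tool play_rows, never from a script. Its argument "plan" is a list that holds one entry, the list of rows, each a list of 5 numbers: the closure, from 0 (fully open) to 1 (shut), then the shift along the tool's x, y, z in m, then the turn about the tool's x in degrees. A call has 1 to 12 rows; each row is the pose to reach, as a shift and turn from the pose measured when the call began, along the tool's axes at that moment; what a row does not reach only later rows make up. A row lasts 1/10 s, in which the tool goes at most 50 mm and 8.59 degrees, less where a joint would pass 70% of its speed; a pose out of reach is approached as far as the arm can. A call with a gripper value outside its range is refused whole. The fingers move at their own pace and stop on an object; "grip_force" is the grip in N (left out, the last holds). Time passes only in rows, so rows that repeat a pose let the fingers close. It gives the time, the measured TCP pose, the force and the opening at its end, in the units of the state.
- manip.get_state(): the state, without advancing time (a new reading comes with each control period).
- manip.get_image(name): name is "scene" or "top" or "wrist"; returns (picture, depth): 400x640x3 uint8, red, green, blue; 400x640 float32, m along the optical axis (not along the pixel's ray), 0 where there is no reading.
- manip.camera_params(name): a dict with "intrinsics" (3x3 intrinsics, pixels), "R" (3x3) and "t" (3): a world point X has camera coordinates R X + t; the wrist camera has in their place "mount" (4x4, takes a point from camera to tool coordinates, whose origin is the TCP and whose axes are the tool frame's). Camera axes: x right, y down, z forward; pixel columns grow to the right and rows downward; lengths in m; the calibration is good to about 2 mm. A picture is of the moment at which its call begins: read the wrist's pose just before it. camera_params takes no time and is no camera call.
- manip.sign_off(): hands the job in, once; it reports no verdict.
The state is a dict: "clock": time; "qpos": joint angles; "qd": joint speeds; "effort": joint torques, N m; "position": TCP position; "ee_rot": TCP orientation; "contact_force": force on the tool from outside, world axes, zero at the start; "moment": the same for the moment, N m; "width": finger opening in m.
Only numpy, scipy, OpenCV 4.12 (cv2) and the standard library are available. Lean on these libraries where they do the work, as an engineer would, in place of code of your own. Each camera call takes 0.05 s, during which the arm holds its last target.

TASK

Close the gap between the two upright plates of the demonstration capacitor by rolling its knurled wheel under a fingertip, until the carriage's pointer stands in line with the needle of the setting index, then take the hand away. Move the plate by the wheel only: do not touch the plates or the carriage, do not shift the setting index, and leave the things lying around where they are.

Things in the scene. Friction and masses are not known exactly. Their poses are not given: they have to be found in the camera images.
- stand: The capacitor's immovable base: black plate 190 mm (its x) by 360 mm (its y), top 14 mm above the table, aluminium rail along its y. Origin on the table under its middle; x, y level, z up. The fixed plate stands at the +y end, the wheel near the -y end on the -x side, scale and setting index on the +x side.
- wheel_top (a point): Highest point of the knurled steel wheel, mid-width, 70 mm above the table; does not turn. Wheel radius 26 mm, width 24 mm; its axle lies along the stand's x, 26 mm below this point. Two aluminium cheeks, 10 mm thick, 2 mm beside the wheel, end 12 mm below its top. Free space above and to -y; the nearer plate is about 145 mm away in +y.
- wheel: The knurled wheel, origin on its axle at mid-width. It turns about the stand's x only: rolling its top to the stand's +y (towards the plates) closes the gap, 1 mm of carriage per 3.25 mm of rim (8 mm per rad). Under 4 N along the rim turns it; it stays where left. A closed gripper's tip pressing the top with about 5 N and moving level along y rolls it without slip, 20 to 30 mm of rim a stroke.
- carriage: The sliding carriage with the movable plate (disc of 100 mm, top 175 mm above the table), a rack bar towards -y and a pointer on its +x side; it slides along the stand's y only and moves to +y as the gap closes. Origin moves along the stand's y axis; not to be touched.
- fixed_plate: The fixed plate, a disc of 100 mm on a post at the stand's +y end, top 175 mm above the table; origin coincides with the stand's. Not to be touched.
- pointer (a point): Tip of the carriage's pointer, a steel needle 4 mm wide that points to the stand's +x, 38 mm above the table. At the start it is 10 to 31 mm on the -y side of the mark.
- mark (a point): The gauge mark: tip of the 4 mm wide needle of the setting index, a small rider (14 mm wide) clamped on the base's +x side. It points to the stand's -x, 38 mm above the table, 4 mm clear of the pointer's path. Axes as the stand's. The job is done when pointer and mark have the same y in the stand's frame.
- card_sleeve: Bystander: open upright white card sleeve, 45 x 60 x 95 mm, loose. Origin at the centre of its underside.
- resistor_box: Bystander: small grey plug-in box, 60 x 80 mm, 42 mm high, loose. Origin at the centre of its underside.
- marker: Bystander: white marker pen with black cap, 130 mm long along its x, 20 mm high, loose. Origin at its middle on the table.

How it is judged:
By the outcome, as a careful person would: the job done as asked, in the order asked, and still so for the second after the job is handed in, with the robot touching nothing.
It also fails if it takes over 72 s, if anything falls off the work surface, if the arm or the gripper's body presses on something with over 40 N, if the wrist force passes 120 N, or if a joint passes its speed limit or range.

## Working session

There is one attempt and no reset: what is moved stays moved. The work goes in short steps, Python scripts to look and compute and a tool call to move; the robot and the scene stay as the last step left them, time stands still between calls to the robot, and variables do not carry over. Pictures are saved under pics/ and viewed, and the job is handed in when it is done.

Besides the shell and the picture viewer there is one more tool, called after ">>>" by a JSON object that holds its "name" and its "arguments". play_rows: Moves the arm, as the interface text tells. Its arguments: {"type":"object","properties":{"plan":{"type":"array","items":{"type":"array","items":{"type":"array","items":{"type":"number"}}}},"grip_force":{"type":"number"}},"required":["plan"]}

```bash
mkdir -p pics; python3 - <<'E'
from rig import manip
import cv2,numpy as np
s=manip.get_state(); print({k:np.round(v,4).tolist() for k,v in s.items()})
for n in ["scene","top","wrist"]:
    im,d=manip.get_image(n); cv2.imwrite(f"pics/{n}0.png",im[...,::-1]); np.savez(f"pics/{n}0.npz",im=im,d=d)
    p=manip.camera_params(n); print(n,{k:np.round(v,4).tolist() for k,v in p.items()})
E
```

```text
{'clock': 0.0, 'qpos': [1.184, 0.2766, 1.5061, -0.0, 1.3607, -0.121], 'qd': [0.0003, 0.0004, 0.0015, -0.0005, -0.0021, -0.0], 'effort': [-0.0019, -41.6755, -24.5802, -0.0004, 0.011, 0.0], 'position': [0.1508, 0.5543, 0.2304], 'ee_rot': [0.7007, 0.0931, 0.701, -0.0943], 'contact_force': [0.052, 0.7371, 0.0042], 'moment': [0.0261, -0.0, -0.0315], 'width': 0.0855}
scene {'intrinsics': [[495.3851, 0.0, 308.4881], [0.0, 495.3851, 190.4683], [0.0, 0.0, 1.0]], 'R': [[-0.6197, 0.7847, -0.0106], [0.5304, 0.4089, -0.7427], [-0.5785, -0.4659, -0.6696]], 't': [0.2743, -0.2886, 1.4678]}
top {'intrinsics': [[477.3571, 0.0, 320.9269], [0.0, 477.3571, 208.0372], [0.0, 0.0, 1.0]], 'R': [[-0.0251, -0.9994, 0.0232], [-0.9897, 0.0215, -0.1418], [0.1412, -0.0265, -0.9896]], 't': [0.0898, 0.6005, 1.1738]}
wrist {'intrinsics': [[326.7815, 0.0, 314.2264], [0.0, 326.7815, 198.6004], [0.0, 0.0, 1.0]], 'mount': [[0.0021, -0.2992, 0.9542, -0.142], [1.0, 0.0009, -0.0019, -0.0008], [-0.0003, 0.9542, 0.2992, -0.0762], [0.0, 0.0, 0.0, 1.0]]}
```

View pics/scene0.png

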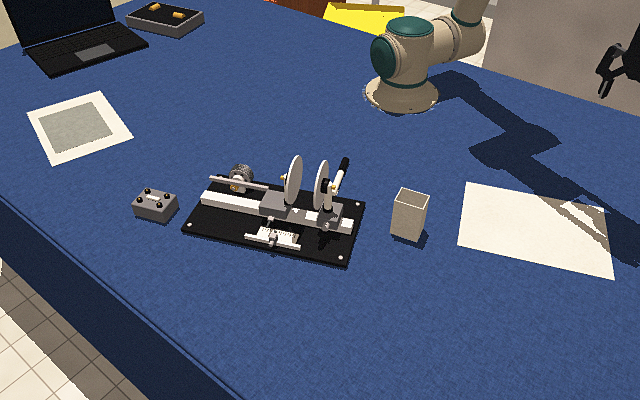

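View pics/top0.png

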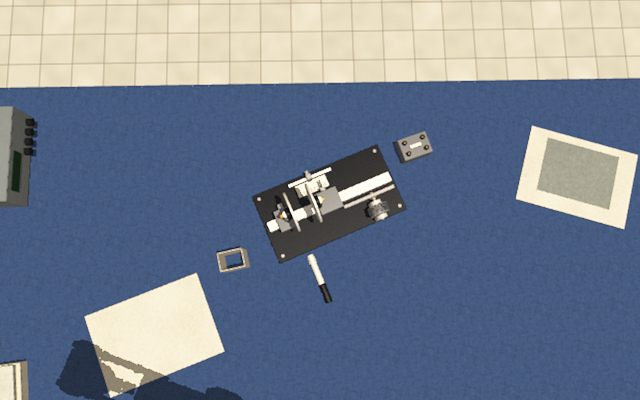

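View pics/wrist0.png

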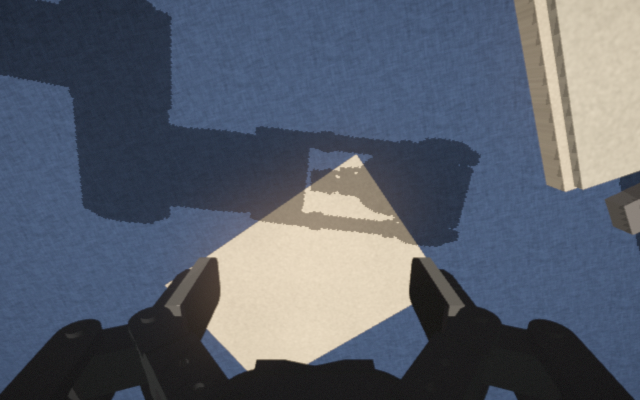

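The stand lies in the top view with its corners near (253,198), (377,146), (406,208) and (281,262). The wheel is at (377,209), and the scale and index are near (310,180).

```bash
cat > h.py <<'E'
import numpy as np,cv2
from rig import manip
def ray(n,uv,z,tcp=None):
    p=manip.camera_params(n);K=p["intrinsics"];uv=np.atleast_2d(np.asarray(uv,float))
    d=np.c_[(uv-K[[0,1],[2,2]])/K[[0,1],[0,1]],np.ones(len(uv))]
    if n=="wrist":
        T=tcp@p["mount"];R=T[:3,:3];c=T[:3,3];d=d@R.T
    else:
        d=d@p["R"];c=-p["R"].T@p["t"]
    return c+d*((z-c[2])/d[:,2])[:,None]
def proj(n,X,tcp=None):
    p=manip.camera_params(n);K=p["intrinsics"];X=np.atleast_2d(X)
    if n=="wrist":
        T=np.linalg.inv(tcp@p["mount"]);Y=X@T[:3,:3].T+T[:3,3]
    else: Y=X@p["R"].T+p["t"]
    Y=Y@np.asarray(K).T;return Y[:,:2]/Y[:,2:]
def tcp(s):
    w,x,y,z=s["ee_rot"]
    from scipy.spatial.transform import Rotation as Ro
    T=np.eye(4);T[:3,:3]=Ro.from_quat([x,y,z,w]).as_matrix();T[:3,3]=s["position"];return T
E
python3 - <<'E'
from h import *
f=np.load("pics/top0.npz");im=f["im"]
m=(im.max(2)<45).astype(np.uint8)
roi=np.zeros_like(m);roi[130:275,240:415]=1;m*=roi
n,l,st,c=cv2.connectedComponentsWithStats(m);k=1+st[1:,4].argmax();print(st[k])
cs=cv2.findContours((l==k).astype(np.uint8),0,1)[0];h=cv2.convexHull(max(cs,key=cv2.contourArea)).reshape(-1,2)
P=ray("top",h,0.014)[:,:2].astype(np.float32)
r=cv2.minAreaRect(P*1000);print(r);B=cv2.boxPoints(r)/1000;print(B)
print(proj("top",np.c_[B,np.full(4,.014)]))
v=cv2.cvtColor(cv2.resize(im[130:275,240:415],None,fx=4.5,fy=4,interpolation=2),4);cv2.imwrite("pics/t1.png",v)
g=np.load("pics/scene0.npz")["im"];cv2.imwrite("pics/s1.png",cv2.cvtColor(cv2.resize(g[140:275,170:375],None,fx=3.9,fy=3.9,interpolation=2),4))
E
```

```text
[294 189  16  19  98]
((638.431396484375, 125.11781311035156), (50.512550354003906, 27.61115264892578), 20.478534698486328)
[[0.6099413  0.12921484]
 [0.6196012  0.10334864]
 [0.6669215  0.12102078]
 [0.6572616  0.14688699]]
[[300.06240397 207.15595412]
 [309.91829862 203.27751558]
 [302.78054219 185.57481138]
 [292.96194945 189.40489521]]
```

View pics/t1.png

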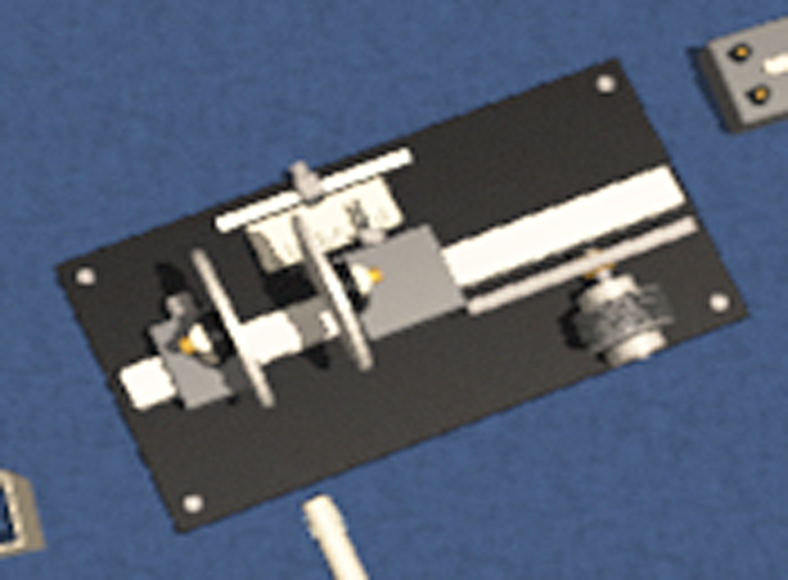

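View pics/s1.png

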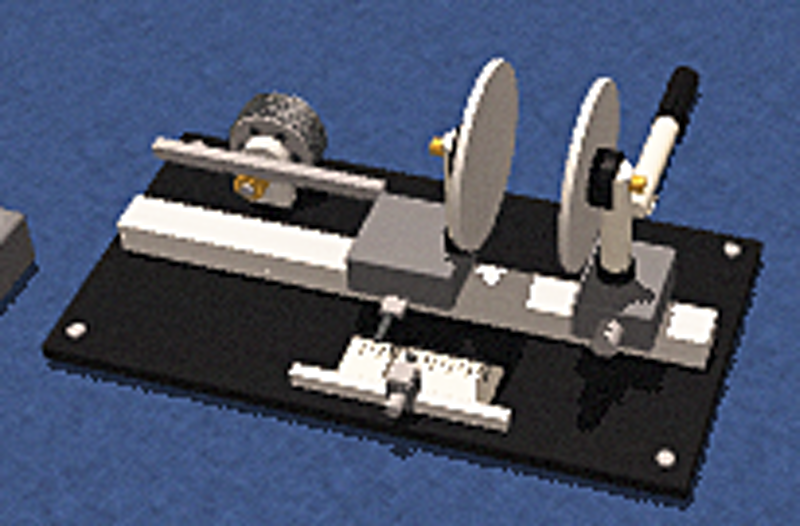

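The top view shows the base corners clearly, with the wheel at the lower right. The scene view shows the pointer about (390,310) in the crop and the index needle about (405,365). Next I'll mask everything not blue to get the base outline.

```bash
python3 - <<'E'
from h import *
f=np.load("pics/top0.npz");im=f["im"].astype(int)
m=((im[...,2]-im[...,0])<18).astype(np.uint8)
roi=np.zeros_like(m);roi[130:275,240:415]=1;m*=roi
n,l,st,c=cv2.connectedComponentsWithStats(m);k=1+st[1:,4].argmax();print(st[k])
cs=cv2.findContours((l==k).astype(np.uint8),0,1)[0];h=cv2.convexHull(max(cs,key=cv2.contourArea)).reshape(-1,2)
P=ray("top",h,0.014)[:,:2].astype(np.float32)
r=cv2.minAreaRect(P*1000);print(r);B=cv2.boxPoints(r)/1000
print(np.c_[B,proj("top",np.c_[B,np.full(4,.014)])])
# same in scene
g=np.load("pics/scene0.npz")["im"].astype(int)
# wheel/pointer from depth
c=B.mean(0)
L=[np.linalg.norm(B[1]-B[0]),np.linalg.norm(B[2]-B[1])]
e=(B[1]-B[0]) if L[0]>L[1] else (B[2]-B[1]); e/=np.linalg.norm(e)
if e[1]<0:e=-e
ey=e;ex=np.array([ey[1],-ey[0]])
print("c",c,"ey",ey,"ex",ex, "yaw",np.degrees(np.arctan2(ex[1],ex[0])))
np.savez("stand.npz",c=c,ex=ex,ey=ey)
# check: pts in depth above 60mm near wheel
for n,z in (("top",0),("scene",0)):
    d=np.load(f"pics/{n}0.npz")["d"];p=manip.camera_params(n);K=p["intrinsics"]
    u,v=np.meshgrid(np.arange(640),np.arange(400));X=np.stack([(u-K[0,2])/K[0,0]*d,(v-K[1,2])/K[1,1]*d,d],-1)
    W=(X-p["t"])@p["R"]; S=np.stack([(W[...,:2]-c)@ex,(W[...,:2]-c)@ey,W[...,2]],-1)
    np.save(f"pics/S{n}.npy",S)
    q=(S[...,2]>.05)&(S[...,1]<-.07)&(abs(S[...,0])<.095)&(S[...,1]>-.18)&(d>0)
    A=S[q];print(n,len(A),A.min(0),A.max(0)); t=A[A[:,2]>.064];print(t.mean(0),t.min(0),t.max(0),len(t))
    q=(abs(S[...,2]-.014)<.006)&(abs(S[...,0])<.12)&(abs(S[...,1])<.2);A=S[q];print(np.percentile(A,[.5,99.5],axis=0))
E
```

```text
[ 253  145  153  118 9791]
((624.6105346679688, 55.11126708984375), (197.5329132080078, 359.88934326171875), 21.524717330932617)
[[ 4.66709971e-01  1.86268821e-01  2.78799598e+02  2.63043454e+02]
 [ 5.98754287e-01 -1.48521617e-01  4.06401914e+02  2.09108492e+02]
 [ 7.82511115e-01 -7.60462806e-02  3.75887968e+02  1.41449203e+02]
 [ 6.50466800e-01  2.58744150e-01  2.50072910e+02  1.92847452e+02]]
c [0.62461054 0.05511127] ey [-0.36690253  0.93025935] ex [0.93025935 0.36690253] yaw 21.524714
top 401 [-0.09478799 -0.16129323  0.05002491] [-0.02901492 -0.07129142  0.07574853]
[-0.06931715 -0.10554546  0.0683319 ] [-0.0853295  -0.15729977  0.06400064] [-0.03098372 -0.08380545  0.07574853] 147
[[-0.09967312 -0.17738492  0.00884234]
 [ 0.09000132  0.17946679  0.01977028]]
scene 513 [-0.08464361 -0.16669373  0.05005043] [-0.02571267 -0.07005684  0.0716101 ]
[-0.07054184 -0.10818848  0.06751551] [-0.08464361 -0.12706555  0.06420073] [-0.05927826 -0.09224194  0.0716101 ] 113
[[-0.09782889 -0.18138222  0.00870835]
 [ 0.09259693  0.17523557  0.01944839]]
```

```bash
python3 - <<'E'
from h import *
s=manip.get_state();T=tcp(s);np.set_printoptions(precision=4,suppress=True);print(T)
f=np.load("stand.npz");c,ex,ey=f["c"],f["ex"],f["ey"]
S=np.load("pics/Sscene.npy");
w=c-0.072*ex-0.108*ey;print("wheel",w,proj("top",[*w,.07]),proj("scene",[*w,.07]))
print("angle of tool z",np.degrees(np.arctan2(T[1,2],T[0,2])),"ey",np.degrees(np.arctan2(ey[1],ey[0])))
# shift to viewing pose: TCP such that wrist camera sees index
g=c+0.055*ex+0.02*ey; print("index approx",g,proj("top",[*g,.038]),proj("scene",[*g,.038]))
for n in("top","scene"):
  print(n)
E
```

```text
[[-0.0005  0.2627  0.9649  0.1509]
 [-0.0013  0.9649 -0.2627  0.5544]
 [-1.     -0.0014 -0.0002  0.2306]
 [ 0.      0.      0.      1.    ]]
wheel [ 0.5973 -0.0718] [[380.3287 207.2337]] [[240.1617 166.7042]]
angle of tool z -15.229343332335965 ey 111.52471
index approx [0.6684 0.0939] [[313.1826 183.0252]] [[275.8304 227.7002]]
top
scene
```

>>> {"name": "play_rows", "arguments": {"plan": [[[1, 0, -0.008, 0.02, -3], [1, 0, -0.022, 0.06, -7], [1, 0, -0.038, 0.102, -11], [1, 0, -0.054, 0.145, -15], [1, 0, -0.07, 0.188, -19], [1, 0, -0.086, 0.23, -23], [1, 0, -0.102, 0.273, -27], [1, 0, -0.118, 0.316, -31], [1, 0, -0.134, 0.359, -35], [1, 0, -0.15, 0.401, -36.7], [1, 0, -0.166, 0.444, -36.7], [1, 0, -0.18, 0.48, -36.7]]], "grip_force": 60}}

```text
clock: 1.35
position: [0.5685, 0.2529, 0.2304]
ee_rot: [0.694, -0.132, 0.695, 0.131]
contact_force: [0.0, 0.2, -0.6]
width: -0.0004
```

```bash
python3 - <<'E'
from h import *
np.set_printoptions(precision=4,suppress=True)
s=manip.get_state();T=tcp(s);print(s["clock"],s["width"]);print(T)
f=np.load("stand.npz");c,ex,ey=f["c"],f["ex"],f["ey"]
g=np.r_[c+0.14*ex+0.02*ey,.10];print(T[:3,:3].T@(g-T[:3,3]), "yaw err",T[:2,1]@ex)
E
```

```text
1.35 -0.0004333436192950122
[[-0.0007 -0.3651  0.931   0.5685]
 [-0.0016  0.931   0.3651  0.2529]
 [-1.     -0.0013 -0.0012  0.2304]
 [ 0.      0.      0.      1.    ]]
[ 0.1304 -0.1842  0.1201] yaw err 0.0019377227146581374
```

>>> {"name": "play_rows", "arguments": {"plan": [[[1, 0, 0, 0.04, 0], [1, 0, -0.02, 0.09, 0], [1, 0, -0.06, 0.12, 0], [1, 0, -0.1, 0.12, 0], [1, 0, -0.14, 0.12, 0], [1, 0.03, -0.17, 0.12, 0], [1, 0.07, -0.184, 0.12, 0], [1, 0.11, -0.184, 0.12, 0], [1, 0.13, -0.184, 0.12, 0], [1, 0.13, -0.184, 0.12, 0], [1, 0.13, -0.184, 0.12, 0]]]}}

```text
clock: 2.45
position: [0.7476, 0.1252, 0.1005]
ee_rot: [0.694, -0.132, 0.695, 0.131]
contact_force: [1.1, 0.4, 0.8]
width: 0.0001
```

```bash
cat > look.py <<'E'
import sys
from h import *
np.set_printoptions(precision=4,suppress=True)
s=manip.get_state();T=tcp(s);im,d=manip.get_image("wrist")
n=sys.argv[1];cv2.imwrite(f"pics/{n}.png",im[...,::-1]);np.savez(f"pics/{n}.npz",im=im,d=d,T=T)
print(s["clock"],s["contact_force"],s["width"]);print(T)
E
python3 look.py w1
```

```text
2.45 [1.1222 0.3688 0.7531] 0.00010125025516462014
[[-0.0009 -0.3652  0.9309  0.7476]
 [-0.0017  0.9309  0.3652  0.1252]
 [-1.     -0.0012 -0.0014  0.1005]
 [ 0.      0.      0.      1.    ]]
```

View pics/w1.png

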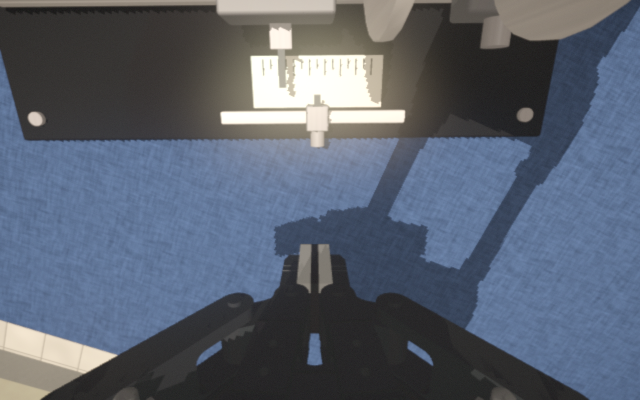

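The view shows the pointer tip at about (282,87) and the index needle tip at (317,95). The base's +x edge runs along row ~138, and its screws are at (36,118) and (525,115).

```bash
python3 - <<'E'
from h import *
np.set_printoptions(precision=4,suppress=True)
f=np.load("pics/w1.npz");im=f["im"].astype(int);T=f["T"]
cv2.imwrite("pics/w1c.png",cv2.resize(f["im"][10:155,200:420],None,fx=3.6,fy=3.6,interpolation=0)[...,::-1])
# base front edge
m=((im[...,2]-im[...,0])<25)
pts=[]
for u in list(range(50,200))+list(range(420,440)):
    col=m[:,u]; v=np.where(col[100:150])[0]
    if len(v): pts.append((u,100+v.max()))
P=ray("wrist",pts,.014,T)[:,:2].astype(np.float32)
vx,vy,x0,y0=cv2.fitLine(P,cv2.DIST_HUBER,0,.01,.01).ravel();print("edge dir",vx,vy,np.degrees(np.arctan2(vy,vx)))
# screws
for (u,v) in((36,118),(525,115)):
    w=im[v-14:v+15,max(u-14,0):u+15].min(2)>100; yy,xx=np.where(w);print(xx.mean()+max(u-14,0),yy.mean()+v-14, ray("wrist",[(xx.mean()+max(u-14,0),yy.mean()+v-14)],.014,T))
g=im.sum(2)
print("scale rows");
for v in (76,80,84,86,88,90,94,96,98,100,102):print(v,g[v,274:292],"|",g[v,308:328])
E
```

```text
edge dir 0.37083727 -0.9286979 -68.232735
35.407407407407405 118.35978835978835 [[ 0.7592 -0.076   0.014 ]]
524.9872611464968 114.26114649681529 [[0.6349 0.2329 0.014 ]]
scale rows
76 [765 765 764 761 731 564 527 527 525 530 532 617 745 761 746 608 574 578] | [762 759 761 763 763 763 763 763 763 763 763 763 762 762 762 761 758 759
 761 762]
80 [764 764 764 763 748 593 532 529 528 530 533 588 661 631 585 580 579 579] | [763 763 763 763 763 763 763 763 763 763 762 762 763 762 762 762 762 762
 761 761]
84 [764 763 764 762 751 624 538 531 530 528 534 572 669 733 688 594 577 581] | [763 763 763 763 763 763 763 763 763 763 763 762 762 763 762 762 762 762
 762 762]
86 [764 764 764 763 751 641 547 535 533 535 539 581 701 758 744 608 580 580] | [763 763 763 763 763 763 763 763 762 762 763 763 762 762 762 762 762 762
 761 761]
88 [764 763 764 763 762 756 752 755 755 755 755 756 758 747 614 579 580 580] | [762 762 763 763 763 763 762 762 762 763 762 762 762 762 761 761 761 761
 761 761]
90 [763 764 763 763 763 763 764 764 764 764 764 763 753 673 612 588 580 582] | [762 763 762 762 762 762 762 7
[... 164 characters left out ...]
 694 688 689 694 733 759 761 761 761 760
 760 760]
96 [763 763 763 763 763 763 763 763 763 763 763 763 763 763 763 761 757 748] | [762 762 762 762 760 747 617 543 534 534 533 553 669 757 761 761 760 760
 761 760]
98 [762 762 762 762 763 762 763 762 763 763 763 763 763 763 763 763 763 763] | [762 762 762 762 760 747 615 538 531 529 530 546 668 757 761 761 760 760
 760 760]
100 [762 762 762 762 762 762 762 762 762 763 763 763 762 762 763 762 763 762] | [762 762 761 761 760 747 614 537 530 528 526 545 659 744 669 684 744 758
 760 760]
102 [761 761 761 762 761 762 762 761 762 762 762 762 762 762 762 762 762 762] | [760 761 761 761 760 747 611 536 527 528 527 537 615 685 600 604 695 756
 759 760]
```

View pics/w1c.png

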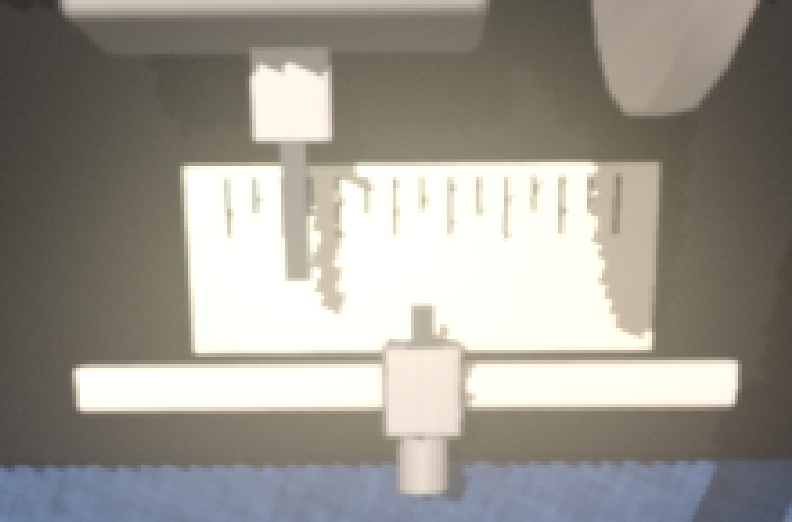

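```bash
cat > gap.py <<'E'
from h import *
def gap(T,pu,pv,mu,mv):
    a=np.radians(111.85);ey=np.array([np.cos(a),np.sin(a)])
    P=ray("wrist",[(pu,pv),(mu,mv)],.038,T)[:,:2]
    return (P[1]-P[0])@ey*1000,P, (P[1]-P[0])@np.array([ey[1],-ey[0]])*1000
E
python3 - <<'E'
from gap import *
np.set_printoptions(precision=4,suppress=True)
T=np.load("pics/w1.npz")["T"];print(gap(T,282.3,87.5,316.8,93.7))
f=np.load("stand.npz");c,ex,ey=f["c"],f["ex"],f["ey"]
w=np.r_[c-0.072*ex-0.108*ey,.10];print(T[:3,:3].T@(w-T[:3,3]))
E
```

```text
(np.float64(20.44737618418984), array([[0.6786, 0.0765],
       [0.6744, 0.0968]]), np.float64(3.651075167761811))
[ 0.0009 -0.1285 -0.2119]
```

>>> {"name": "play_rows", "arguments": {"plan": [[[1, -0.04, 0, 0, 0], [1, -0.08, -0.02, 0, 0], [1, -0.08, -0.06, 0, 0], [1, -0.08, -0.1, -0.02, 0], [1, -0.08, -0.128, -0.05, 0], [1, -0.07, -0.128, -0.09, 0], [1, -0.04, -0.128, -0.11, 0], [1, -0.02, -0.128, -0.11, 0], [1, -0.02, -0.128, -0.11, 0], [1, -0.02, -0.128, -0.11, 0]]]}}

```text
clock: 3.5
position: [0.6942, -0.0338, 0.1243]
ee_rot: [0.697, -0.133, 0.693, 0.131]
contact_force: [0.4, 0.8, 0.9]
width: -0.0001
```

```bash
python3 look.py w2
```

```text
3.5 [0.4263 0.782  0.8891] -6.971298400669419e-05
[[ 0.0056 -0.3656  0.9307  0.6942]
 [-0.0019  0.9308  0.3656 -0.0338]
 [-1.     -0.0038  0.0045  0.1243]
 [ 0.      0.      0.      1.    ]]
```

View pics/w2.png

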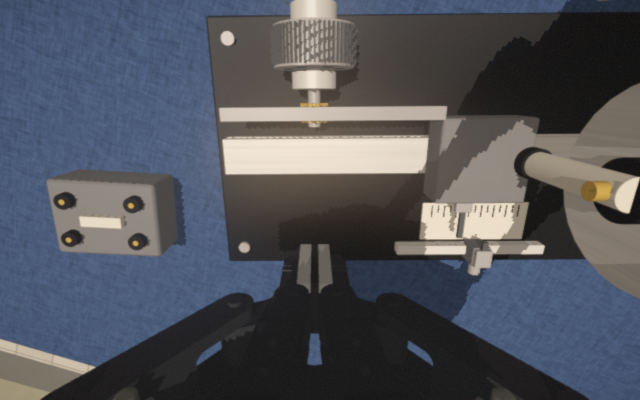

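The wheel appears at columns 271–357 and rows 20–70, with its axle at column ~314. The resistor box is at left (115,215), and the pointer and scale are at right.

```bash
python3 - <<'E'
from h import *
np.set_printoptions(precision=4,suppress=True)
f=np.load("pics/w2.npz");d=f["d"];T=f["T"]
p=manip.camera_params("wrist");K=p["intrinsics"]
u,v=np.meshgrid(np.arange(640),np.arange(400));X=np.stack([(u-K[0,2])/K[0,0]*d,(v-K[1,2])/K[1,1]*d,d],-1)
M=T@p["mount"];W=X@M[:3,:3].T+M[:3,3]
a=np.radians(111.85);ey=np.array([np.cos(a),np.sin(a)]);ex=np.array([ey[1],-ey[0]])
S=np.stack([(W[...,:2]-T[:2,3])@ex,(W[...,:2]-T[:2,3])@ey,W[...,2]],-1)
A=S[15:75,265:362].reshape(-1,3);
for lo in(.035,.05,.06,.065,.068):
    t=A[(A[:,2]>lo)&(A[:,2]<.09)];print(lo,len(t),t.min(0),t.max(0),(t.min(0)+t.max(0))/2)
t=A[(A[:,2]>.056)&(A[:,2]<.09)]
# circle fit y,z
Q=np.c_[2*t[:,1],2*t[:,2],np.ones(len(t))];s=np.linalg.lstsq(Q,(t[:,1:]**2).sum(1),rcond=None)[0];r=np.sqrt(s[2]+s[0]**2+s[1]**2);print("circle y,z,r",s[:2],r)
c=np.percentile(t[:,0],[2,98]).mean();print("x mid",c)
w=T[:2,3]+c*ex+s[0]*ey;print("wheel top world",w,proj("top",[*w,.07]),proj("scene",[*w,.07]),proj("wrist",[*w,.07],T))
np.save("wheel.npy",w)
print("tool shift",T[:3,:3].T@(np.r_[w,.07]-T[:3,3]))
E
```

```text
0.035 4598 [-0.1228 -0.0276  0.035 ] [-0.0893  0.0252  0.0719] [-0.1061 -0.0012  0.0535]
0.05 4391 [-0.1223 -0.0269  0.05  ] [-0.0893  0.0247  0.0719] [-0.1058 -0.0011  0.061 ]
0.06 3377 [-0.1179 -0.0223  0.06  ] [-0.0934  0.0206  0.0719] [-0.1057 -0.0008  0.066 ]
0.065 2479 [-0.1179 -0.0184  0.065 ] [-0.0937  0.0152  0.0719] [-0.1058 -0.0016  0.0685]
0.068 1330 [-0.1176 -0.0137  0.068 ] [-0.0939  0.0108  0.0719] [-0.1057 -0.0015  0.07  ]
circle y,z,r [-0.0011  0.0493] 0.020738031351896717
x mid -0.10446170256984211
wheel top world [ 0.5976 -0.0737] [[381.0875 207.0719]] [[239.4309 166.4558]] [[313.3861  43.0923]]
tool shift [ 0.0538 -0.0016 -0.1047]
```

>>> {"name": "play_rows", "arguments": {"plan": [[[1, 0, -0.003, -0.03, 0], [1, 0, -0.006, -0.07, 0], [1, 0, -0.011, -0.1, 0], [1, 0.015, -0.011, -0.106, 0], [1, 0.03, -0.011, -0.106, 0], [1, 0.042, -0.011, -0.106, 0], [1, 0.042, -0.011, -0.106, 0], [1, 0.042, -0.011, -0.106, 0]]]}}

```text
clock: 4.35
position: [0.6015, -0.0827, 0.0827]
ee_rot: [0.697, -0.133, 0.692, 0.13]
contact_force: [0.5, 0.5, -0.4]
width: 0.0002
```

```bash
cat > st.py <<'E'
from h import *
np.set_printoptions(precision=4,suppress=True)
s=manip.get_state();T=tcp(s);w=np.load("wheel.npy")
a=np.radians(111.85);ey=np.array([np.cos(a),np.sin(a)]);ex=np.array([ey[1],-ey[0]])
w=w-.0012*ex
print(s["clock"],T[:3,0],"F",s["contact_force"],"rel wheel x,y,z mm",1000*((T[:2,3]-w)@ex),1000*((T[:2,3]-w)@ey),1000*(T[2,3]-.07),"yaw",np.degrees(np.arctan2(T[1,1],T[0,1])))
E
python3 st.py
```

```text
4.35 [ 0.0079 -0.0025 -1.    ] F [ 0.5308  0.5449 -0.3934] rel wheel x,y,z mm 1.4238921011685663 -9.796346762724989 12.73175309909541 yaw 111.49604302814731
```

>>> {"name": "play_rows", "arguments": {"plan": [[[1, 0.004, 0, -0.001, 0], [1, 0.008, 0, -0.001, 0], [1, 0.01, 0, -0.001, 0], [1, 0.011, 0, -0.001, 0], [1, 0.011, 0, -0.001, 0]]]}}

```text
clock: 4.85
position: [0.6005, -0.0831, 0.0716]
ee_rot: [0.697, -0.133, 0.692, 0.131]
contact_force: [-0.8, -0.2, 0.0]
width: -0.0001
```

```bash
python3 st.py
```

```text
4.85 [ 0.0076 -0.0024 -1.    ] F [-0.7769 -0.2177  0.0271] rel wheel x,y,z mm 0.39264314328827804 -9.794502037146268 1.5873002313488982 yaw 111.49535709946635
```

>>> {"name": "play_rows", "arguments": {"plan": [[[1, 0.001, 0, 0, 0], [1, 0.002, 0, 0, 0], [1, 0.002, 0, 0, 0]]]}}

```text
clock: 5.15
position: [0.6005, -0.0831, 0.0695]
ee_rot: [0.697, -0.133, 0.692, 0.131]
contact_force: [0.4, -0.1, -0.3]
width: 0.0002
```

```bash
python3 st.py
```

```text
5.15 [ 0.0074 -0.0023 -1.    ] F [ 0.3873 -0.1268 -0.3133] rel wheel x,y,z mm 0.33702465770904305 -9.760766936643307 -0.539606699843348 yaw 111.49574975139463
```

>>> {"name": "play_rows", "arguments": {"plan": [[[1, 0.0005, 0, 0, 0], [1, 0.001, 0, 0, 0], [1, 0.001, 0, 0, 0]]]}}

```text
clock: 5.45
position: [0.6006, -0.0832, 0.0691]
ee_rot: [0.697, -0.133, 0.692, 0.13]
contact_force: [-1.1, 0.3, 4.5]
width: -0.0
```

```bash
python3 st.py
```

```text
5.45 [ 0.0079 -0.0026 -1.    ] F [-1.075   0.3147  4.4995] rel wheel x,y,z mm 0.41621439392447 -9.9408655699842 -0.9273984333492691 yaw 111.49695310355112
```

>>> {"name": "play_rows", "arguments": {"plan": [[[1, 0.0008, 0.0005, 0, 0], [1, 0.0008, 0.002, 0, 0], [1, 0.0008, 0.004, 0, 0], [1, 0.0008, 0.006, 0, 0], [1, 0.0008, 0.008, 0, 0], [1, 0.0008, 0.01, 0, 0]]]}}

```text
clock: 6.05
position: [0.5974, -0.0751, 0.0696]
ee_rot: [0.698, -0.135, 0.692, 0.13]
contact_force: [-1.9, -3.6, 8.6]
width: 0.0001
```

```bash
python3 st.py
```

```text
6.05 [ 0.0096 -0.0052 -0.9999] F [-1.8764 -3.6056  8.6039] rel wheel x,y,z mm 0.45101182953342184 -1.2702271550436337 -0.44005286831269586 yaw 111.53270472949437
```

>>> {"name": "play_rows", "arguments": {"plan": [[[1, 0.0008, 0.002, 0, 0], [1, 0.0008, 0.004, 0, 0], [1, 0.0009, 0.006, 0, 0], [1, 0.001, 0.008, 0, 0], [1, 0.0012, 0.01, 0, 0], [1, 0.0012, 0.01, 0, 0]]]}}

```text
clock: 6.65
position: [0.5939, -0.0663, 0.0694]
ee_rot: [0.698, -0.135, 0.691, 0.129]
contact_force: [-2.5, -1.2, 9.5]
width: 0.0002
```

```bash
python3 st.py
```

```text
6.65 [ 0.0105 -0.0064 -0.9999] F [-2.4506 -1.1681  9.4786] rel wheel x,y,z mm 0.5304302518764838 8.211124745551874 -0.6399598690815939 yaw 111.5585469017595
```

>>> {"name": "play_rows", "arguments": {"plan": [[[1, -0.003, 0.0005, 0, 0], [1, -0.007, 0, 0, 0], [1, -0.007, -0.006, 0, 0], [1, -0.007, -0.013, 0, 0], [1, -0.007, -0.0185, -0.0003, 0], [1, -0.007, -0.0185, -0.0003, 0], [1, -0.004, -0.0185, -0.0003, 0], [1, -0.001, -0.0185, -0.0003, 0], [1, 0.0005, -0.0185, -0.0003, 0], [1, 0.001, -0.0185, -0.0003, 0], [1, 0.001, -0.0185, -0.0003, 0]]]}}

```text
clock: 7.75
position: [0.6003, -0.0837, 0.0691]
ee_rot: [0.698, -0.136, 0.691, 0.129]
contact_force: [-0.9, -0.9, 3.8]
width: -0.0002
```

```bash
python3 st.py
```

```text
7.75 [ 0.0104 -0.0069 -0.9999] F [-0.9465 -0.8892  3.7518] rel wheel x,y,z mm -0.06256501519712569 -10.304771850173383 -0.9410417845858027 yaw 111.58237707605375
```

Full second stroke in one call.

>>> {"name": "play_rows", "arguments": {"plan": [[[1, 0.0008, 0.001, 0, 0], [1, 0.0006, 0.003, 0, 0], [1, 0.0006, 0.005, 0, 0], [1, 0.0005, 0.007, 0, 0], [1, 0.0005, 0.009, 0, 0], [1, 0.0005, 0.011, 0, 0], [1, 0.0006, 0.013, 0, 0], [1, 0.0008, 0.015, 0, 0], [1, 0.001, 0.017, 0, 0], [1, 0.0012, 0.019, 0, 0], [1, 0.0012, 0.019, 0, 0]]]}}

```text
clock: 8.85
position: [0.5935, -0.0666, 0.0693]
ee_rot: [0.698, -0.136, 0.691, 0.129]
contact_force: [-2.4, -1.5, 9.7]
width: -0.0002
```

```bash
python3 st.py
```

```text
8.85 [ 0.0118 -0.0087 -0.9999] F [-2.4233 -1.5292  9.7316] rel wheel x,y,z mm -0.007856423736933167 8.129950919122901 -0.6921931114613339 yaw 111.62970268461345
```

>>> {"name": "play_rows", "arguments": {"plan": [[[1, -0.03, 0, 0, 0], [1, -0.07, 0, 0.02, 0], [1, -0.11, 0, 0.06, 0], [1, -0.11, 0, 0.11, 0], [1, -0.11, 0, 0.16, 0], [1, -0.11, 0.01, 0.2, 0], [1, -0.1, 0.05, 0.212, 0], [1, -0.07, 0.09, 0.212, 0], [1, -0.04, 0.12, 0.212, 0], [1, -0.031, 0.12, 0.212, 0], [1, -0.031, 0.12, 0.212, 0], [1, -0.031, 0.12, 0.212, 0]]]}}

```text
clock: 10.05
position: [0.747, 0.1225, 0.101]
ee_rot: [0.699, -0.137, 0.691, 0.128]
contact_force: [0.5, 0.6, -0.3]
width: -0.0001
```

```bash
cat > meas.py <<'E'
import sys
from gap import *
f=np.load(f"pics/{sys.argv[1]}.npz");im=f["im"]
u,v,w,h=170,10,230,150
cv2.imwrite(f"pics/{sys.argv[1]}c.png",cv2.resize(im[v:v+h,u:u+w],None,fx=3.4,fy=3.4,interpolation=0)[...,::-1])
E
python3 look.py w3; python3 meas.py w3
```

```text
10.05 [ 0.5419  0.5545 -0.2592] -0.00013811677379062766
[[ 0.0134 -0.3681  0.9297  0.747 ]
 [-0.0093  0.9297  0.3682  0.1225]
 [-0.9999 -0.0135  0.009   0.101 ]
 [ 0.      0.      0.      1.    ]]
```

View pics/w3.png

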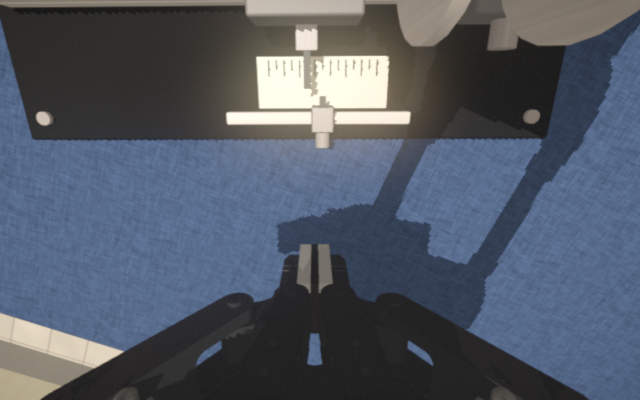

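View pics/w3c.png

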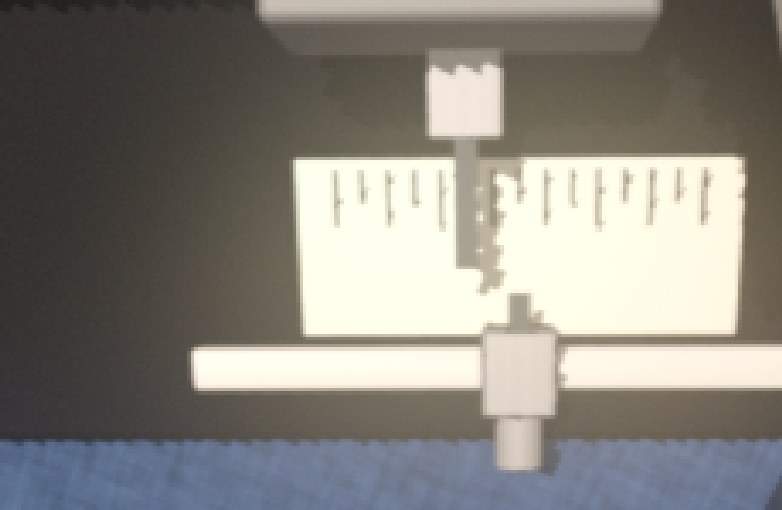

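The pointer tip is at about (307,88) and the index needle at (322,97); the index bar has not moved relative to the base. Next, the sub-pixel edges.

```bash
python3 - <<'E'
from gap import *
f=np.load("pics/w3.npz");g=f["im"].astype(int).sum(2)
for v in (80,84,86,88,89):print(v,g[v,300:318])
for v in(95,96,98,100,102):print(v,g[v,313:333])
E
```

```text
80 [749 749 746 698 522 478 478 476 476 478 492 524 529 529 542 639 743 748]
84 [749 749 746 703 532 480 480 476 478 484 530 572 538 531 529 532 552 651]
86 [749 749 746 701 532 477 480 478 477 480 495 527 529 531 528 543 638 742]
88 [749 749 747 720 598 563 561 559 556 549 523 525 532 531 539 602 705 742]
89 [749 749 749 746 738 735 735 736 734 724 674 575 535 532 533 552 590 638]
95 [646 732 727 727 746 746 740 727 726 725 725 719 718 736 746 746 746 746
 746 746]
96 [734 746 746 745 746 736 667 575 559 559 561 561 609 703 745 746 746 745
 745 745]
98 [747 747 746 747 746 732 636 499 472 474 474 480 565 694 744 745 745 745
 745 745]
100 [747 746 746 747 745 730 636 497 470 472 472 480 564 689 738 739 740 744
 745 744]
102 [746 746 746 746 745 730 634 496 472 470 469 476 548 619 566 548 634 736
 745 744]
```

```bash
python3 - <<'E'
from gap import *
for n,a in(("w1",(282.0,87.5,316.8,93.7)),("w3",(306.75,88,322.3,95.7))):
    print(n,gap(np.load(f"pics/{n}.npz")["T"],*a))
E
```

```text
w1 (np.float64(20.624700056844937), array([[0.67864149, 0.07631728],
       [0.67435468, 0.09681937]]), np.float64(3.6515819201878257))
w3 (np.float64(9.229427493243838), array([[0.67395397, 0.08668611],
       [0.67459324, 0.09688622]]), np.float64(4.389603409719606))
```

```bash
cat > towheel.py <<'E'
from h import *
np.set_printoptions(precision=4,suppress=True)
T=tcp(manip.get_state());w=np.load("wheel.npy")
a=np.radians(111.85);ey=np.array([np.cos(a),np.sin(a)]);ex=np.array([ey[1],-ey[0]]);w=w-.0012*ex
print(T[:3,:3].T@(np.r_[w-.0102*ey,.0755]-T[:3,3]), "yaw",np.degrees(np.arctan2(T[1,1],T[0,1])))
E
python3 towheel.py
```

```text
[ 0.026  -0.137  -0.2128] yaw 111.56534606915496
```

>>> {"name": "play_rows", "arguments": {"plan": [[[1, -0.04, -0.01, 0, 0], [1, -0.08, -0.05, 0, 0], [1, -0.09, -0.09, -0.01, 0], [1, -0.09, -0.13, -0.04, 0], [1, -0.08, -0.137, -0.09, 0], [1, -0.07, -0.137, -0.14, 0], [1, -0.05, -0.137, -0.185, 0], [1, -0.02, -0.137, -0.213, 0], [1, 0.01, -0.137, -0.213, 0], [1, 0.024, -0.137, -0.213, 0], [1, 0.026, -0.137, -0.213, 0], [1, 0.026, -0.137, -0.213, 0]]]}}

```text
clock: 11.3
position: [0.6012, -0.0849, 0.0767]
ee_rot: [0.7, -0.136, 0.689, 0.127]
contact_force: [0.7, -0.1, 1.0]
width: 0.0
```

```bash
python3 st.py
```

```text
11.3 [ 0.0171 -0.0097 -0.9998] F [ 0.7014 -0.0629  0.9921] rel wheel x,y,z mm 0.3728869290695986 -11.761248003540123 6.748563271717134 yaw 111.48879706742902
```

>>> {"name": "play_rows", "arguments": {"plan": [[[1, 0.003, 0.0015, 0, 0], [1, 0.006, 0.0015, 0, 0], [1, 0.0075, 0.0015, 0, 0], [1, 0.0082, 0.0015, 0, 0], [1, 0.0082, 0.0015, 0, 0]]]}}

```text
clock: 11.8
position: [0.6012, -0.0836, 0.0691]
ee_rot: [0.7, -0.137, 0.689, 0.127]
contact_force: [-1.0, -0.1, 2.8]
width: 0.0001
```

```bash
python3 st.py
```

```text
11.8 [ 0.018  -0.01   -0.9998] F [-1.0143 -0.0938  2.7993] rel wheel x,y,z mm 0.8340690435657727 -10.519041238504254 -0.9152821598023136 yaw 111.50135216468382
```

>>> {"name": "play_rows", "arguments": {"plan": [[[1, 0.0009, 0.001, 0, 0], [1, 0.0006, 0.003, 0, 0], [1, 0.0006, 0.005, 0, 0], [1, 0.0004, 0.007, 0, 0], [1, 0.0004, 0.009, 0, 0], [1, 0.0004, 0.011, 0, 0], [1, 0.0005, 0.013, 0, 0], [1, 0.0007, 0.015, 0, 0], [1, 0.0009, 0.017, 0, 0], [1, 0.001, 0.019, 0, 0], [1, 0.001, 0.019, 0, 0]]]}}

```text
clock: 12.9
position: [0.5945, -0.0665, 0.0693]
ee_rot: [0.701, -0.138, 0.689, 0.127]
contact_force: [-2.2, -1.8, 9.7]
width: 0.0004
```

```bash
python3 st.py
```

```text
12.9 [ 0.0194 -0.0118 -0.9997] F [-2.241  -1.766   9.6843] rel wheel x,y,z mm 0.9912086548212898 7.779831052536504 -0.6602919817599029 yaw 111.54184703720766
```

>>> {"name": "play_rows", "arguments": {"plan": [[[1, -0.003, 0.0005, 0, 0], [1, -0.007, 0, 0, 0], [1, -0.007, -0.006, 0, 0], [1, -0.007, -0.012, -0.0005, 0], [1, -0.007, -0.015, -0.001, 0], [1, -0.007, -0.015, -0.001, 0], [1, -0.004, -0.015, -0.001, 0], [1, -0.001, -0.015, -0.001, 0], [1, 0.0002, -0.015, -0.001, 0], [1, 0.0006, -0.015, -0.001, 0], [1, 0.0006, -0.015, -0.001, 0]]]}}

```text
clock: 14.0
position: [0.599, -0.0809, 0.0696]
ee_rot: [0.7, -0.138, 0.689, 0.127]
contact_force: [-1.4, -0.0, 4.6]
width: 0.0002
```

```bash
python3 st.py
```

```text
14.0 [ 0.0193 -0.0121 -0.9997] F [-1.3809 -0.0456  4.5963] rel wheel x,y,z mm -0.22294243029079466 -7.155607108840725 -0.4466021387609237 yaw 111.56351469775223
```

>>> {"name": "play_rows", "arguments": {"plan": [[[1, 0.0008, 0.001, 0, 0], [1, 0.0008, 0.003, 0, 0], [1, 0.0007, 0.005, 0, 0], [1, 0.0007, 0.007, 0, 0], [1, 0.0007, 0.009, 0, 0], [1, 0.0007, 0.01, 0, 0], [1, 0.0007, 0.01, 0, 0]]]}}

```text
clock: 14.7
position: [0.5955, -0.0721, 0.0696]
ee_rot: [0.701, -0.139, 0.688, 0.126]
contact_force: [-1.0, -1.7, 6.6]
width: 0.0
```

```bash
python3 st.py
```

```text
14.7 [ 0.0202 -0.0136 -0.9997] F [-1.0164 -1.719   6.6056] rel wheel x,y,z mm -0.18832725268189576 2.2672703906430125 -0.4304073832507582 yaw 111.5997248409468
```

>>> {"name": "play_rows", "arguments": {"plan": [[[1, -0.03, 0, 0, 0], [1, -0.07, 0, 0.02, 0], [1, -0.11, 0, 0.06, 0], [1, -0.11, 0, 0.11, 0], [1, -0.11, 0, 0.16, 0], [1, -0.11, 0.01, 0.2, 0], [1, -0.1, 0.05, 0.212, 0], [1, -0.07, 0.09, 0.212, 0], [1, -0.04, 0.128, 0.212, 0], [1, -0.03, 0.13, 0.212, 0], [1, -0.03, 0.13, 0.212, 0], [1, -0.03, 0.13, 0.212, 0]]]}}

```text
clock: 15.9
position: [0.745, 0.1265, 0.1003]
ee_rot: [0.701, -0.139, 0.688, 0.126]
contact_force: [0.2, -0.7, 1.1]
width: 0.0003
```

```bash
python3 look.py w4; python3 meas.py w4; python3 towheel.py; python3 - <<'E'
from gap import *
f=np.load("pics/w4.npz");g=f["im"].astype(int).sum(2)
print(list(range(308,335)))
for v in range(76,106,2):print(v,g[v,308:335])
E
```

```text
15.9 [ 0.1904 -0.7436  1.0771] 0.00034105687854030117
[[ 0.0216 -0.3679  0.9296  0.745 ]
 [-0.0143  0.9296  0.3682  0.1265]
 [-0.9997 -0.0212  0.0148  0.1003]
 [ 0.      0.      0.      1.    ]]
[ 0.0252 -0.1411 -0.2126] yaw 111.54614195254315
[308, 309, 310, 311, 312, 313, 314, 315, 316, 317, 318, 319, 320, 321, 322, 323, 324, 325, 326, 327, 328, 329, 330, 331, 332, 333, 334]
76 [742 740 743 674 523 493 491 491 489 498 514 538 541 540 542 555 643 744
 750 750 749 749 750 749 749 749 749]
78 [752 751 746 675 522 494 494 489 493 495 512 539 541 542 552 644 745 750
 750 750 749 750 749 749 750 749 749]
80 [752 751 747 686 530 491 495 491 491 495 516 539 541 541 573 656 732 746
 750 750 750 750 749 750 749 749 749]
82 [752 751 746 687 532 495 491 491 495 515 553 545 540 541 543 546 568 662
 747 749 750 750 750 749 749 749 748]
84 [751 751 747 696 531 493 492 493 492 505 534 541 544 542 543 557 645 745
 750 750 750 749 749 749 749 749 749]
86 [751 750 747 698 530 492 493 492 490 497 515 541 544 543 554 636 738 749
 750 750 750 749 749 749 749 749 749]
88 [751 751 747 713 614 596 597 593 
[... 292 characters left out ...]
 748 748 748]
94 [751 750 750 750 750 749 749 749 748 721 585 544 541 544 549 602 704 747
 748 748 748 749 748 747 748 748 748]
96 [749 750 750 746 708 592 572 572 568 561 558 635 704 633 594 664 745 748
 748 748 748 748 748 748 747 748 748]
98 [750 749 749 745 692 528 488 487 486 489 530 653 746 748 748 748 748 748
 748 748 747 748 748 747 747 747 747]
100 [749 749 749 745 697 535 488 486 485 488 526 653 744 740 722 742 746 748
 748 748 748 747 748 747 747 747 747]
102 [749 749 749 746 695 535 484 486 488 486 519 633 715 638 559 574 668 745
 748 747 747 747 747 747 747 747 747]
104 [689 728 742 740 692 532 485 483 484 485 482 500 526 525 534 614 714 736
 743 746 747 747 747 747 747 746 746]
```

View pics/w4c.png

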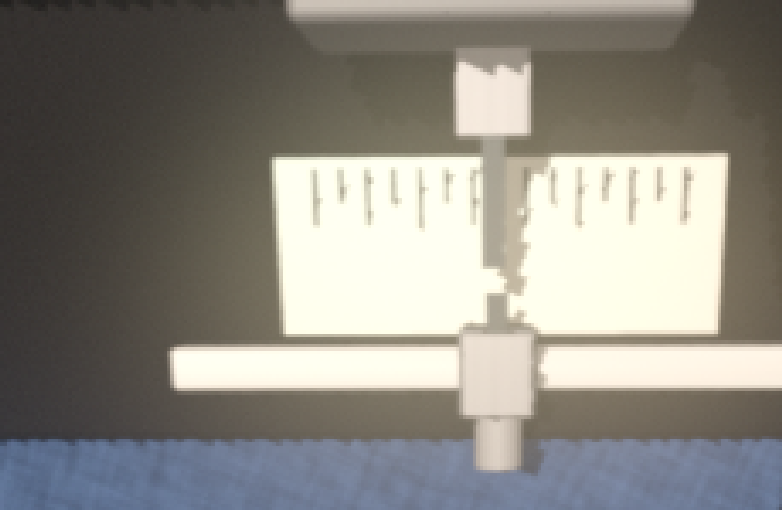

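The pointer (left edge ≈311.45) sits almost in line with the needle (edges 312.4 and 318.7), slightly to its left.

```bash
python3 - <<'E'
from gap import *
T=np.load("pics/w4.npz")["T"]
for pu in(314.55,314.8):print(gap(T,pu,87.8,315.6,95.7))
# left-edge based compare
print(gap(T,311.46,85,312.44,98)[0])
# check: screws / edge direction in this image
f=np.load("pics/w4.npz");im=f["im"].astype(int)
P=[]
for (u,v) in((36,118),(525,115)):
    w=im[v-20:v+21,max(u-30,0):u+31].min(2)>100; n,l,st,c=cv2.connectedComponentsWithStats(w.astype(np.uint8));k=1+st[1:,4].argmax();q=c[k]+[max(u-30,0),v-20];print(q);P.append(ray("wrist",[q],.014,T)[0])
e=P[1]-P[0];print(np.degrees(np.arctan2(e[1],e[0])))
E
```

```text
(np.float64(0.6057704651338526), array([[0.67069057, 0.09463387],
       [0.67458679, 0.09684885]]), np.float64(4.440688767914041))
(np.float64(0.4584992821255697), array([[0.67063636, 0.0947708 ],
       [0.67458679, 0.09684885]]), np.float64(4.440040918273902))
0.5330588942481064
[ 37.89411765 117.78823529]
[528.12676056 116.07746479]
111.89921017435341
```

>>> {"name": "play_rows", "arguments": {"plan": [[[1, -0.04, -0.01, 0, 0], [1, -0.08, -0.05, 0, 0], [1, -0.09, -0.09, -0.01, 0], [1, -0.09, -0.125, -0.04, 0], [1, -0.08, -0.133, -0.09, 0], [1, -0.07, -0.133, -0.14, 0], [1, -0.05, -0.133, -0.185, 0], [1, -0.02, -0.133, -0.213, 0], [1, 0.01, -0.133, -0.213, 0], [1, 0.022, -0.133, -0.213, 0], [1, 0.025, -0.133, -0.213, 0], [1, 0.025, -0.133, -0.213, 0]]]}}

```text
clock: 17.15
position: [0.5987, -0.0769, 0.0766]
ee_rot: [0.702, -0.139, 0.687, 0.125]
contact_force: [-0.5, -0.4, 0.2]
width: -0.0001
```

```bash
python3 st.py
```

```text
17.15 [ 0.0255 -0.0146 -0.9996] F [-0.5036 -0.3699  0.1962] rel wheel x,y,z mm 1.0075125788976087 -3.3365908700682905 6.562588364655452 yaw 111.51844610006569
```

>>> {"name": "play_rows", "arguments": {"plan": [[[1, 0.003, 0, 0, 0], [1, 0.0055, 0, 0, 0], [1, 0.0068, 0, 0, 0], [1, 0.0075, 0, 0, 0], [1, 0.0078, 0, 0, 0], [1, 0.0078, 0, 0, 0]]]}}

```text
clock: 17.75
position: [0.5995, -0.0769, 0.0697]
ee_rot: [0.703, -0.139, 0.686, 0.125]
contact_force: [-1.0, 1.3, 4.5]
width: 0.0001
```

```bash
python3 st.py
```

```text
17.75 [ 0.027  -0.0148 -0.9995] F [-0.986   1.2573  4.4594] rel wheel x,y,z mm 1.7188415870159381 -3.615528400846249 -0.2564596561180632 yaw 111.52809338547577
```

>>> {"name": "play_rows", "arguments": {"plan": [[[1, 0.0007, 0.0005, 0, 0], [1, 0.0007, 0.0012, 0, 0], [1, 0.0007, 0.002, 0, 0], [1, 0.0007, 0.0025, 0, 0], [1, 0.0007, 0.0025, 0, 0]]]}}

```text
clock: 18.25
position: [0.5989, -0.0752, 0.0697]
ee_rot: [0.703, -0.14, 0.686, 0.125]
contact_force: [-1.8, -2.8, 6.2]
width: -0.0001
```

```bash
python3 st.py
```

```text
18.25 [ 0.028  -0.0162 -0.9995] F [-1.8254 -2.777   6.1886] rel wheel x,y,z mm 1.788993324980991 -1.8397159009689874 -0.3085304919962506 yaw 111.55604618385456
```

>>> {"name": "play_rows", "arguments": {"plan": [[[1, -0.03, 0, 0, 0], [1, -0.07, 0, 0.02, 0], [1, -0.11, 0, 0.06, 0], [1, -0.11, 0, 0.11, 0], [1, -0.11, 0, 0.16, 0], [1, -0.11, 0.01, 0.2, 0], [1, -0.1, 0.05, 0.212, 0], [1, -0.07, 0.09, 0.212, 0], [1, -0.04, 0.13, 0.212, 0], [1, -0.028, 0.134, 0.212, 0], [1, -0.028, 0.134, 0.212, 0], [1, -0.028, 0.134, 0.212, 0]]]}}

```text
clock: 19.45
position: [0.7467, 0.1271, 0.0987]
ee_rot: [0.703, -0.14, 0.686, 0.124]
contact_force: [0.2, 0.2, 0.4]
width: -0.0001
```

```bash
python3 look.py w5; python3 meas.py w5; python3 towheel.py; python3 - <<'E'
from gap import *
f=np.load("pics/w5.npz");g=f["im"].astype(int).sum(2)
print(list(range(305,330)))
for v in range(76,106,2):print(v,g[v,305:330])
E
```

```text
19.45 [0.1699 0.1925 0.4427] -7.624794115342446e-05
[[ 0.0289 -0.367   0.9298  0.7467]
 [-0.0169  0.9298  0.3676  0.1271]
 [-0.9994 -0.0264  0.0207  0.0987]
 [ 0.      0.      0.      1.    ]]
[ 0.0232 -0.141  -0.2145] yaw 111.49207312071037
[305, 306, 307, 308, 309, 310, 311, 312, 313, 314, 315, 316, 317, 318, 319, 320, 321, 322, 323, 324, 325, 326, 327, 328, 329]
76 [750 750 750 750 750 750 749 726 590 498 486 487 486 496 569 634 550 533
 534 534 541 597 704 747 748]
78 [750 750 750 750 750 750 748 724 590 496 485 489 481 484 500 528 533 534
 535 535 560 658 745 748 749]
80 [750 750 750 750 750 750 749 726 590 497 487 487 485 487 495 518 533 536
 535 552 647 745 748 748 748]
82 [750 750 750 749 750 750 748 725 589 497 488 487 480 484 494 519 535 536
 546 635 738 748 748 748 748]
84 [749 750 749 749 749 749 748 729 624 568 561 558 557 561 563 552 539 535
 538 565 638 714 746 748 748]
86 [749 749 749 749 749 749 749 749 749 748 748 748 748 748 732 631 547 535
 535 533 551 643 742 748 748]
88 [749 749 749 749 749 749 749 748 749 748 748 749 748 746 707 566 536 535
 538 546 628 733 746
[... 160 characters left out ...]
581 579 573 555 570 634 615 573
 574 657 744 747 747 747 746]
94 [748 749 748 748 748 748 747 731 620 501 482 482 480 491 568 694 745 746
 745 746 747 747 747 746 747]
96 [748 748 748 748 748 748 747 729 619 498 481 480 477 484 569 695 745 746
 743 744 747 747 746 747 746]
98 [748 748 748 748 748 748 747 729 617 496 478 476 478 485 561 683 718 636
 561 589 678 744 746 746 746]
100 [748 748 746 742 743 744 743 721 612 495 478 479 475 474 488 524 553 531
 539 629 734 742 745 746 746]
102 [727 632 542 469 467 484 500 491 476 475 472 475 473 473 460 439 446 448
 450 456 477 507 592 696 738]
104 [567 565 589 590 587 584 576 552 550 558 554 555 554 553 547 536 545 559
 581 586 582 570 526 467 526]
```

View pics/w5c.png

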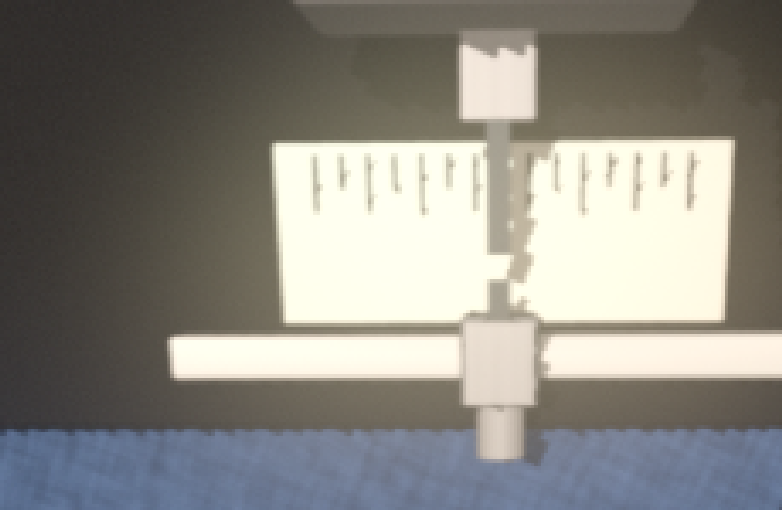

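The pointer and needle now look collinear: pointer left edge at 312.8, needle left edge at 313.0, and right edges both near 319.4.

```bash
python3 - <<'E'
from gap import *
T=np.load("pics/w5.npz")["T"]
print(gap(T,312.78,81,313.0,95)[0],gap(T,316.0,84,316.2,92)[0], gap(T,316.0,84,316.0,84)[0])
# local image direction of stand x at that spot
a=np.radians(111.85);ex=np.array([np.sin(a),-np.cos(a),0])
P=ray("wrist",[(316,84)],.038,T)[0];print(proj("wrist",[P,P+.01*ex],T))
# side check with top camera & scene
for n in("top","scene"):
    im,d=manip.get_image(n);cv2.imwrite(f"pics/{n}5.png",im[...,::-1])
im=cv2.imread("pics/top5.png");a=cv2.resize(im[130:275,240:440],None,fx=4,fy=4)
cv2.imwrite("pics/top5c.png",a);im=cv2.imread("pics/scene5.png");cv2.imwrite("pics/scene5c.png",cv2.resize(im[140:275,120:375],None,fx=3.1,fy=3.1))
E
```

```text
0.0792582434732908 0.10237874972333284 0.0
[[316.          84.        ]
 [316.0562982  101.93861714]]
```

View pics/scene5c.png

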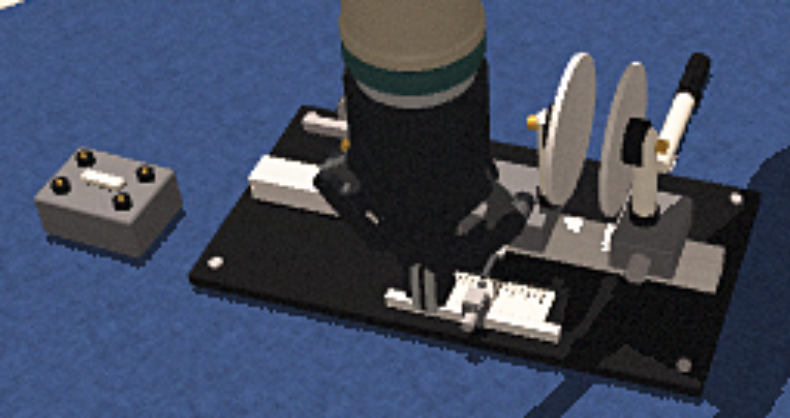

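The remaining offset is about 0.1 mm, so I'll raise the hand clear.

>>> {"name": "play_rows", "arguments": {"plan": [[[1, -0.03, 0, 0, 0], [1, -0.07, 0, 0, 0], [1, -0.11, 0, 0, 0], [1, -0.14, 0, 0, 0], [1, -0.15, 0, 0, 0], [1, -0.15, 0, 0, 0], [1, -0.15, 0, 0, 0], [1, -0.15, 0, 0, 0]]]}}

```text
clock: 20.4
position: [0.7419, 0.1284, 0.2475]
ee_rot: [0.703, -0.139, 0.686, 0.124]
contact_force: [-0.1, 0.4, -0.5]
width: -0.0001
```

```bash
python3 look.py w6; python3 - <<'E'
from h import *
f=np.load("pics/w6.npz");s=manip.get_state();print(s["qd"],s["contact_force"])
X=[0.6745,0.0968,.038];print(proj("wrist",[X],f["T"]))
E
```

```text
20.4 [-0.1408  0.3762 -0.4955] -8.000902090251199e-05
[[ 0.027  -0.3653  0.9305  0.7419]
 [-0.0167  0.9305  0.3658  0.1284]
 [-0.9995 -0.0254  0.019   0.2475]
 [ 0.      0.      0.      1.    ]]
[ 0.00062695 -0.00285776 -0.00715214 -0.00145497  0.0015275  -0.00189339] [-0.02563497  0.30458255  0.01619987]
[[316.12550168  95.03554624]]
```

View pics/w6.png

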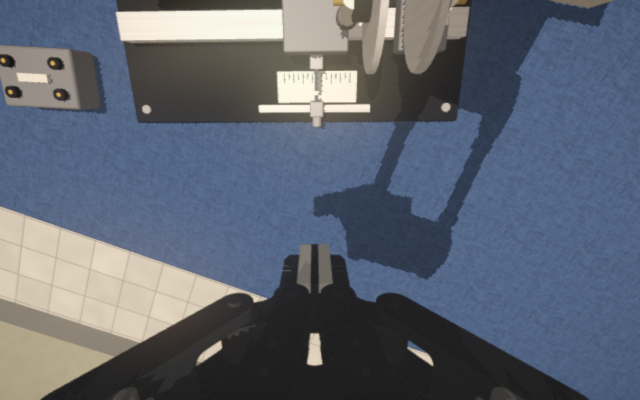

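The pointer and needle are in line at column ~317, and the hand is well clear. Handing in.

```bash
python3 -c "
from rig import manip
print(manip.sign_off())"
```

```text
the job is handed in; nothing more can be done
None
```

I closed the gap by rolling the wheel's top toward the plates with the shut fingertip, and handed the job in at about 20.5 s of the 72 s allowed. It took three strokes of about 18 mm, one of about 9 mm and a final nudge of 1.8 mm. Contact force stayed around 3–10 N.

- **Alignment:** the wrist-camera measurement of pointer to mark went from 20.6 to 9.2 to 0.55 to about 0.1 mm. The pointer is still very slightly on the -y side, which is within what the images can resolve.
- **Index:** the mark's measured position stayed within about 0.3 mm in the wrist measurements, so it was not shifted.
- **Hand clear:** it was raised to 0.25 m before hand-in, with no contact force showing. The last wrist picture still showed the two needles in line.
- **Bystanders:** the moves stayed clear of the loose things, and no contact showed in the force readings I took. I did not measure their positions again at the end.
- **Tool tilt:** small tilts built up to about 2° over the moves. The measured tool pose includes this, so it did not affect the results.

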